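# Stretch a brake shoe's return spring onto its anchor post

### The job

One shoe of the trailer brake on the bench still lacks its return spring: the spring hangs from the shoe with its hook loose beside the anchor post. Pick up the spring puller, catch the hook in its claw, lift and stretch the hook over the post's head and ease it down into the neck under the head, so that the spring holds itself there and keeps the shoe home; then slip the claw out and lay the puller back on the open bench clear of the brake. The spring is stiff and easily overstretched: never pull it with more than 25 N, do not lever hard on the post, do not pull the hook with the fingers, and leave the two jars and the solder spool beside the brake where they are.

Things in the scene. Friction and masses are not known exactly. Their poses are not given: they have to be found in the camera images.
- puller: loose spring puller, 185 mm, 130 g: flat-sided dark wooden grip (94 long, 22 wide, 30 high), cranked steel shank, two-pronged claw. Lies on its grip's flat underside. Origin: the grip's centre, 15 mm above the bench. x runs from grip to claw, z up; take the grip across its width (y). The shank leaves the grip at x = 48 and rises to run 28 mm above the origin to the claw at x = 130
- claw (a point): seat of the puller's claw, 127 mm ahead of the grip's centre and 5 mm above it: the centre of the hook's cross wire lies here when it rests on the claw's toes. Two hanging prongs, 3.5 thick, stand 8.5 mm to either side, 3 mm beyond it; from their tips toes turn back towards the grip under the seat and end 2.5 mm past it; their undersides are 5 mm below. Pulls towards the grip, carries when raised
- spring_hook: hook end of the loose spring: 3 mm wire in a wide square loop, lying level, inside 25 wide and 24 long from its cross wire back to the coils (25 across). Origin: centre of the cross wire at the free end, 54 mm above the bench; x points along the spring, away from the coils; z up. At the start it lies 7 to 12 mm short of the post's axis, up to 15 mm to its side
- spring_foot (a point): the spring's other end, 78 mm behind the loose hook, where it swivels in a hole of the shoe: easily sideways (14 degrees each way) and upwards (hook up to 35 mm higher; let go, it drops back to level; it cannot go lower). The spring starts to stretch at 1.5 N, then takes 1.1 N per mm; over 25 N ruins it
- anchor_post: fixed upright anchor post, a steel stud. Origin: on its axis, mid-neck, 54 mm above the bench. x: level line from the spring's foot through the post, the way to pull; z up. Neck 5.5 mm thick, 4 mm down to 4 mm up from the origin; 10 mm shank below. Fitted, the cross wire's centre lies in the neck about 3 mm along +x, the loop's legs pass either side, and the spring is 10 mm longer and pulls 13 N
- post_head (a point): top of the post's domed head (9 mm across, 9 mm above mid-neck). To pass over it the cross wire's centre must be 11 mm or more above mid-neck and be drawn at least 6.5 mm past the post's axis (about 18 N) before it is lowered. The shoes' webs lie 8 mm below mid-neck beside the post
- brake_centre (a point): centre of the brake's backing plate (180 mm across, face 22 mm above the bench), lying flat on a board on the bench. The shoes' linings stand to 58 mm, the spring's coils to 67 mm above the bench. Open bench lies beyond its rim on the post's +x side
- shoe (a joint): swing of the shoe that carries the spring, about its heel; 0 = home against the anchor post, grows to 0.04 rad as the shoe stands off. Turns stiffly (about 2 N at the spring's end moves it); the fitted spring keeps it home
- jar: small round glass jar with a dark lid, 44 mm across, 105 mm high, standing right of the brake; a bystander. Origin: centre of its underside
- spool: spool of solder wire, 55 mm across, 42 mm high, right of the brake; a bystander. Origin: underside, at its middle
- square_jar: square glass jar with a tin lid lying on its side, 56 x 120 x 56 mm, behind the brake to the left; a bystander. Origin: underside, at its middle

How it is judged:
On the way, in this order (a step that is already met when the one before it is completed fails the run):
1. the puller, held in the gripper, has caught the hook and stretches the spring (over 10 N) (contact force between puller and spring_hook above 10 N and contact force between the fingers and puller above 2 N), for 0.1 s.
2. the hook sits in the post's neck, under its head, the spring pulls on the post and the claw is off the hook (x of spring_hook in the frame of anchor_post between 0.002 and 0.007 m and z of spring_hook in the frame of anchor_post between -0.005 and 0.004 m and contact force between spring_hook and anchor_post above 8 N and contact force between puller and spring_hook below 0.5 N), for 0.2 s.
At the end, for the whole second after the job is handed in: the hook's cross wire lies in the post's neck (2 to 7 mm past its axis, within 9 mm sideways, -5 to +4 mm of mid-neck) and bears on it with over 8 N; the shoe is home (under 0.01 rad); the puller lies still on the bench, grip centre under 30 mm high, claw over 80 and grip over 120 mm from the post (x of spring_hook in the frame of anchor_post between 0.002 and 0.007 m and y of spring_hook in the frame of anchor_post between -0.009 and 0.009 m and z of spring_hook in the frame of anchor_post between -0.005 and 0.004 m and contact force between spring_hook and anchor_post above 8 N and value of joint shoe below 0.01 rad and height (world z) of puller below 0.03 m and horizontal distance between claw and anchor_post above 0.08 m and horizontal distance between puller and anchor_post above 0.12 m and linear speed of puller below 0.02 m/s); the robot touches nothing.
It fails at once if the puller pulls on the hook with more than 25 N: the spring is ruined (contact force between puller and spring_hook above 25 N).
It fails at once if the puller levers or presses on the anchor post with more than 15 N (contact force between puller and anchor_post above 15 N).
It fails at once if the fingers pull on the hook (contact force between the fingers and spring_hook above 3 N).
It fails at once if a jar or the spool beside the brake is moved by more than 25 mm (distance of any of jar, spool, square_jar from where it was at the start of the episode above 0.025 m).
It also fails if it takes over 64 s, if anything falls off the work surface, if the arm or the gripper's body presses on something with over 40 N, if the wrist force passes 120 N, or if a joint passes its speed limit or range.

### The arm

A 6-joint arm with a two-finger parallel gripper is mounted at the origin on a cart in front of the work surface, level with it; the furniture and walls round the work are solid. World frame = base frame: x ahead of the robot, y to its left, z up, the work surface at z = 0. Lengths are in m, angles in rad, forces in N, time in s.
With the tool pointing down it reaches from about 0.3 to 1 m from the base axis. Payload 5.1 kg.
Tool frame: the origin (TCP) lies midway between the tips of the shut fingers; the grasp point (between the pads) lies 19 mm behind it; z points along the fingers, y is the direction in which the jaws open and shut (so a half turn about z gives the same grasp; the last joint's range is limited). The gripper opens to 95 mm and grips with 3 to 60 N. Pads are 20 mm wide; open, the fingers measure 119 mm over their backs; the gripper's body (75 mm by 180 mm) begins 59 mm behind the grasp point.
Start: joints at [-0.083, 0.124, 1.65, -0, 1.367, -0.083], TCP at [0.65, -0, 0.215] pointing down, gripper open.
Joint ranges: [-2.61, 2.61], [-1.02, 2.33], [0.03, 2.71], [-1.35, 4.49], [0.32, 2.68], [-2.91, 2.91]. Speed limits (rad/s): [2.57, 2.57, 3.14, 3.14, 3.14, 3.14].

### API

Orientations are given as a rotation vector (axis times angle).
In Python, from workcell import state, capture, camera_model, finish_job gives the robot as it stands. The module is installed in compiled form; this text tells all that it offers.
- The arm moves only by the shell command python3 -m inch 'ROWS' [OPENING] [FORCE]. ROWS is JSON, a list of rows, each a list of 2 entries, a list of its own where there are three numbers: the shift along the tool's x, y, z in units of 50 mm (1.0 is 50 mm), then the turn about the tool's z in rad. In form: [[[x, y, z], yaw], ...]. A call has 1 to 10 rows; each row is the pose to reach, as a shift and turn from the pose commanded when the call began, along the tool's axes at that moment; what a row does not reach only later rows make up. A row lasts 1/10 s, in which the tool goes at most 50 mm and 8.59 degrees, less where a joint would pass 70% of its speed; a pose out of reach is approached as far as the arm can. A call with a gripper value outside its range is refused whole. OPENING is the finger opening in mm, from 0 to 95.1, set as the call begins (- or left out, the last holds). The fingers move at their own pace and stop on an object; FORCE is the grip in N (left out, the last holds). Time passes only in rows, so rows that repeat a pose let the fingers close. It gives the time, the measured TCP pose, the force and the opening at its end, in the units of the state.
- state(): the state, without advancing time (a new reading comes with each control period).
- capture(name): name is "scene" or "side" or "wrist"; returns (picture, depth): 420x560x3 uint8, blue, green, red; 420x560 float32, m along the optical axis (not along the pixel's ray), 0 where there is no reading.
- camera_model(name): a dict with "mtx" (3x3 intrinsics, pixels), "view" (4x4, takes a point from world to camera coordinates). Camera axes: x right, y down, z forward; pixel columns grow to the right and rows downward; lengths in m; the calibration is good to about 2 mm. A picture is of the moment at which its call begins: read the wrist's pose just before it. camera_model takes no time and is no camera call; for the wrist camera it gives the pose at the moment of the call.
- finish_job(): hands the job in, once; it reports no verdict.
The state is a dict: "time": time; "qpos": joint angles; "qvel": joint speeds; "tau": joint torques, N m; "tcp_pos": TCP position; "eef_rot": TCP orientation; "force": force on the tool from outside, world axes, zero at the start; "torque": the same for the moment, N m; "gripper_width": opening from 0.0 (shut) to 1.0 (fully open).
Only numpy, scipy, OpenCV 4.12 (cv2) and the standard library are available. Lean on these libraries where they do the work, as an engineer would, in place of code of your own. Each camera call takes 0.05 s, during which the arm holds its last target. There are 200 camera calls.

## Working session

There is one attempt and no reset: what is moved stays moved. The work goes in short steps, Python scripts to look and compute and a shell command to move; the robot and the scene stay as the last step left them, time stands still between calls to the robot, and variables do not carry over. Pictures are saved under pics/ and viewed, about 8 in all and at most 12, crops included, and the job is handed in when it is done.

```bash
mkdir -p pics
cat > h.py <<'E'
import numpy as np,cv2
from workcell import state,capture,camera_model,finish_job
from scipy.spatial.transform import Rotation as R
def snap(n,f):
    m=camera_model(n); p,d=capture(n); cv2.imwrite(f'pics/{f}.png',p); np.savez(f'{f}.npz',p=p,d=d,K=m['mtx'],V=m['view']); return p,d,m
def cloud(f):
    z=np.load(f'{f}.npz'); d=z['d'];v,u=np.indices(d.shape);K=z['K']
    c=np.stack([(u-K[0,2])/K[0,0]*d,(v-K[1,2])/K[1,1]*d,d],-1)
    V=z['V'];return (c-V[:3,3])@V[:3,:3],d>0
def proj(f,P):
    z=np.load(f'{f}.npz');c=z['V'][:3,:3]@np.array(P)+z['V'][:3,3];q=z['K']@c;return q[:2]/q[2]
E
python3 - <<'E'
from h import *
s=state();print(s)
ps=[snap(n,n+'0')[0] for n in('scene','side','wrist')]
for n in('scene','side','wrist'):
    m=camera_model(n);V=np.array(m['view']);print(n,m['mtx'][0][0],-V[:3,:3].T@V[:3,3],V[2,:3])
cv2.imwrite('pics/a.png',cv2.resize(np.hstack(ps[:2]),(800,300)))
E
```

```text
{'time': 0.0, 'qpos': array([-8.26074890e-02,  1.24515422e-01,  1.65161784e+00,  7.23987947e-06,
        1.36749307e+00, -8.26284131e-02]), 'qvel': array([ 3.45821630e-04, -3.45168773e-04, -1.21787366e-03,  4.38285938e-04,
       -6.57773980e-04,  1.23735585e-06]), 'tau': array([-6.25927078e-04, -4.17603564e+01, -3.59935069e+01,  7.73367751e-02,
        4.92534391e-02, -1.75303944e-04]), 'tcp_pos': array([6.49382151e-01, 1.92987107e-05, 2.13413564e-01]), 'eef_rot': array([-2.22031887e+00, -2.22036207e+00,  2.05522306e-03]), 'force': array([0.28942987, 0.2516335 , 0.3207677 ]), 'torque': array([-0.01173979, -0.05027614,  0.00641596]), 'gripper_width': 1.0012426873717426}
scene 400.65285448660165 [-0.05613052 -0.58099717  0.42980737] [ 0.65640182  0.62620467 -0.42071887]
side 500.60382045023465 [ 0.36744953 -1.16557945  0.67182177] [ 0.11186194  0.88223566 -0.45732608]
wrist 292.73860746107954 [0.64923698 0.07817831 0.38444394] [-0.00152551 -0.2732616  -0.96193855]
```

View pics/scene0.png

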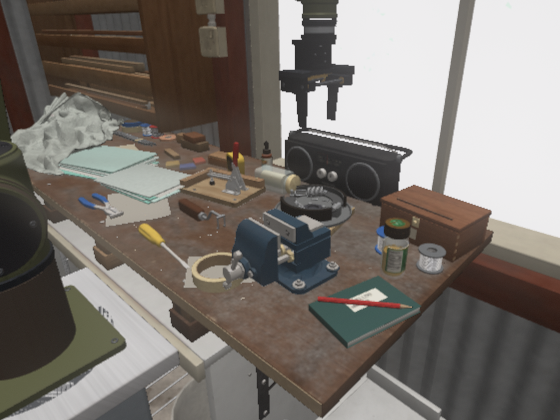

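View pics/wrist0.png

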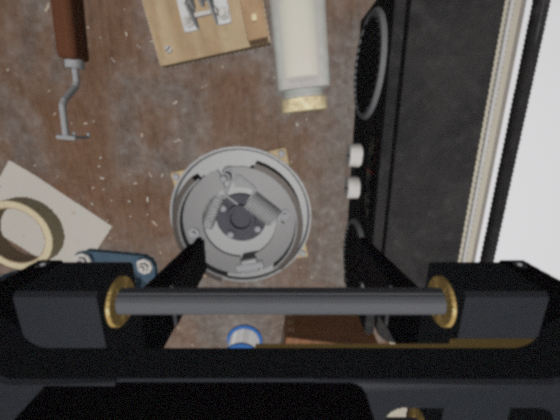

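The scene shows the brake at about (312,205), the puller at (200,210), and the jar and spool on the right. In the wrist view the brake is centred at about (240,213), with the puller grip at (70,30), its claw at (72,135), and the square jar at (300,50). I'll zoom in on the brake.

Run:
```python
from h import *
a=cv2.imread('pics/wrist0.png')[140:285,165:320];b=cv2.imread('pics/side0.png')
P,ok=cloud('wrist0')
for uv in [(240,213),(228,180),(70,30),(72,60),(68,135),(85,137),(70,100)]:print(uv,P[uv[1],uv[0]].round(4))
cv2.imwrite('pics/b.png',cv2.resize(a,None,fx=5,fy=4.1,interpolation=cv2.INTER_CUBIC)[:600,:800])
c=P[0,0];print([proj('side0',P[v,u]).round() for u,v in[(240,213),(70,30)]])
u,v=proj('side0',P[180,228]).astype(int);x0,y0=u-50,v-40
cc=b[y0:y0+80,x0:x0+100];print(x0,y0);cv2.imwrite('pics/c.png',cv2.resize(cc,None,fx=7,fy=7,interpolation=cv2.INTER_CUBIC))
```

```text
(240, 213) [ 0.5967 -0.0274  0.0248]
(228, 180) [0.5882 0.0198 0.0509]
(70, 30) [0.4228 0.1786 0.0297]
(72, 60) [0.4153 0.1507 0.0235]
(68, 135) [0.4109 0.0699 0.0466]
(85, 137) [0.4164 0.0671 0.0264]
(70, 100) [0.3895 0.1105 0.001 ]
[array([315., 223.]), array([245., 190.])]
259 166
```

View pics/b.png

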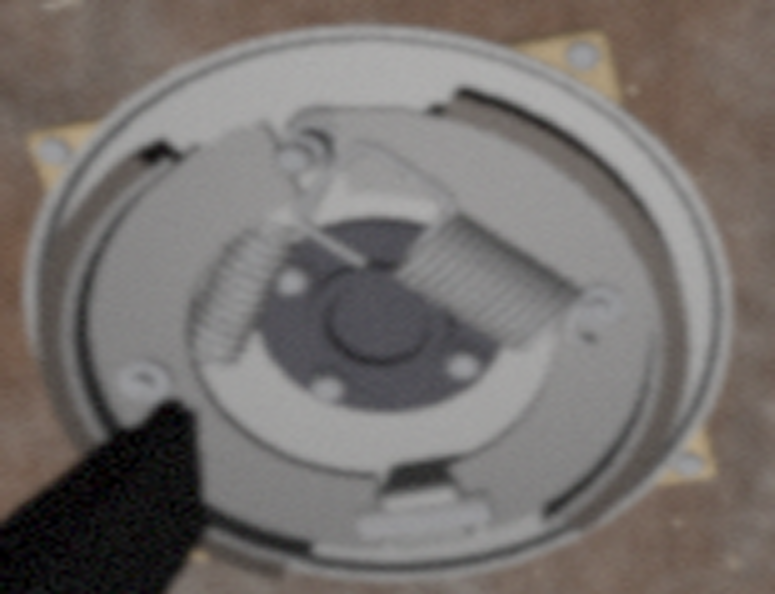

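The right spring (coarse coils, about (500,280)) is the loose one. Its loop reaches towards the post at about (295,160). I need a closer look, so I'll check surrounding heights before moving.

Run:
```python
from h import *
# height map, 4cm cells, max z
Q=[]
for f in('scene0','wrist0','side0'):
    P,ok=cloud(f);z=np.load(f+'.npz');Q.append(P[ok&(z['d']>0.25 if f=='wrist0' else ok)])
Q=np.vstack(Q)
xs=np.arange(.30,.86,.04);ys=np.arange(.36,-.33,-.04)
print('y\\x',*(f'{x:.2f}' for x in xs))
for y in ys:
    r=[]
    for x in xs:
        m=(Q[:,0]>=x)&(Q[:,0]<x+.04)&(Q[:,1]>=y)&(Q[:,1]<y+.04);zz=Q[m,2];zz=zz[zz<.3 if not(.5<x<.8 and -.1<y<.06) else zz<.14]
        r.append(f'{np.percentile(zz,98)*1000:4.0f}' if len(zz)>3 else '   -')
    print(f'{y:.2f}',*r)
```

```text
y\x 0.30 0.34 0.38 0.42 0.46 0.50 0.54 0.58 0.62 0.66 0.70 0.74 0.78 0.82 0.86
0.36    7   27   28   27   27   27    -    -   -0   61   36   12    1  299  294
0.32    6   27   27   27   37   37   37   38   59   62   42    1    0    -  -25
0.28    4   25   24   23   35   46   59   38   55   58   59    -    0    -    -
0.24    4    4    5    0   16   16   50   37    -    -   90   97    0    -    -
0.20    2    3   31   30   15   19   95   39   55   56    3  129  135  135    -
0.16    3    2   32   31    3   19  136   39   58   58  106  134  134  136    -
0.12    2    2   31   27    2   17   17    9   58   58  111  130  138  136    -
0.08    2    2   47    2    2    2    2    2   56   56  118  129  138  136    -
0.04    2    2   47    2    2    2   28   28   28    2  122  131  135  136 -371
0.00    4    2    2    2    2   59   59   63   60   58  122  131  139  138  -28
-0.04   26   21    2    2    2   60   48   67   67   59  121  131  140  138  -28
-0.08   26   25    3    2    2   59   52   47   59   59  116  131  138  136  -26
-0.12  118  117  117   21   21   48   59   50   58   26  118  130  134  135  -28
-0.16  122  121  122   95   48    2   25   28    3    2  121  130  133  135  -27
-0.20  121  121  121   95   10    2    2    1   76   77   76   75   -0  -27  -28
-0.24    1   21   11   75    2    2   42   43   76   78   77   77    2  -28  -26
-0.28   12   20   13   13    2  105   41   40   76   79   77   77    1  -27  -28
-0.32   13   17   20   13   13  106  104   38   77   78   77   77    0  -29  -27
```

```bash
python3 -m inch '[[[0,-0.7,0.5],0],[[0,-1.2,1.0],0],[[0,-1.4,1.4],0],[[0,-1.4,1.6],0],[[0,-1.4,1.6],0]]'
python3 - <<'E'
from h import *
p,d,m=snap('wrist','w1')
P,ok=cloud('w1')
c=p[90:330,120:440];cv2.imwrite('pics/w1c.png',cv2.resize(c,None,fx=2.5,fy=2.5,interpolation=cv2.INTER_CUBIC))
E
```

```text
time: 0.65
tcp_pos: [0.5791, 0.0, 0.1329]
eef_rot: [-2.22, -2.22, 0.003]
force: [0.7, 0.0, -0.2]
gripper_width: 0.999
```

View pics/w1c.png

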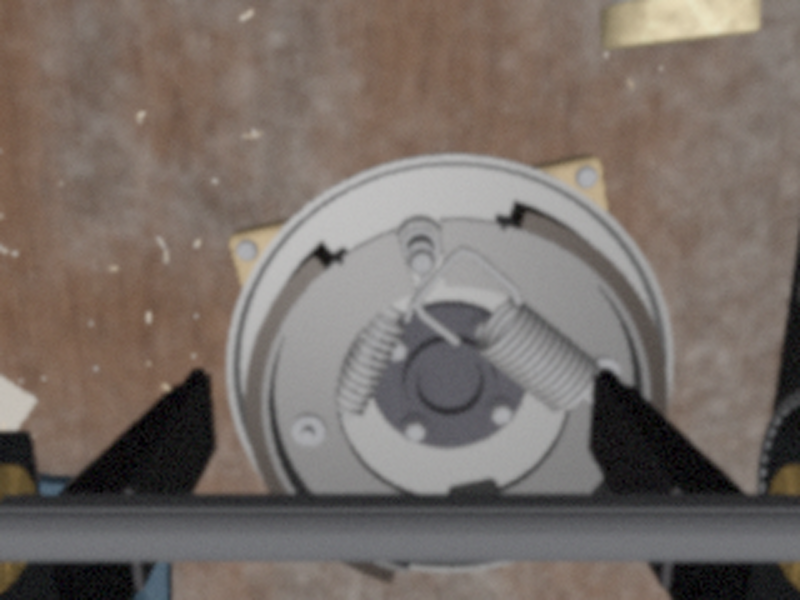

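Hook cross wire runs from crop (463,248) to (413,305), and the post head is at (421,262). The hook lies down and to the right of the post, with the pull direction up and to the left. Next I'll compute the geometry and the puller's pose.

Run:
```python
from h import *
z=np.load('w1.npz');V=z['V'];K=z['K'];C=-V[:3,:3].T@V[:3,3]
def hit(cu,cv,h):
    u,v=cu/2.5+120,cv/2.5+90
    r=V[:3,:3].T@np.linalg.inv(K)@[u,v,1];return (C+r*(h-C[2])/r[2])[:2]
for n,u,v,h in[('c1',463,248,.0545),('c2',413,305,.0545),('leg1end',520,300,.0545),('leg2end',460,343,.0545),('head',421,262,.062),('coilR',600,370,.06)]:print(n,hit(u,v,h).round(4))
P,ok=cloud('w1');p=z['p']
v0,u0=int(262/2.5+90),int(421/2.5+120)
print((P[v0-12:v0+7,u0-6:u0+8,2]*1000).round().astype(int))
# puller
P,ok=cloud('wrist0')
m=ok&(P[...,0]>.34)&(P[...,0]<.48)&(P[...,1]>.03)&(P[...,1]<.27)&(P[...,2]>.012)&(P[...,2]<.06)
q=P[m];g=q[(q[:,1]>.12)];r=cv2.minAreaRect((g[:,:2]*1000).astype(np.float32));print('grip',r,g.min(0),g.max(0))
s=q[q[:,1]<.115];print('n',len(s))
for y in np.arange(.03,.12,.006):
    t=s[(s[:,1]>=y)&(s[:,1]<y+.006)]
    if len(t):print(y.round(3),len(t),t.min(0).round(4),t.max(0).round(4),np.median(t,0).round(4))
```

```text
c1 [0.5998 0.0266]
c2 [0.5825 0.006 ]
leg1end [0.6203 0.0078]
leg2end [ 0.5995 -0.0082]
head [0.585  0.0233]
coilR [ 0.649  -0.0164]
[[ 28  28  38  38  38  38  38  37  37  37  35  27  28  27]
 [ 28  37  38  38  38  39  37  37  39  37  37  37  27  28]
 [ 37  37  39  36  38  39  40  39  37  38  39  39  38  27]
 [ 38  37  36  41  43  44  45  43  41  41  38  37  39  28]
 [ 39  35  42  46  48  49  50  50  47  45  40  37  39  38]
 [ 37  41  46  49  51  51  50  50  50  51  46  28  38  39]
 [ 28  43  51  52  51  51  51  50  49  51  49  43  38  38]
 [ 29  48  52  50  51  50  59  58  50  49  51  50  37  37]
 [ 28  51  50  51  61  61  62  63  60  63  51  51  38  38]
 [ 28  51  51  62  62  63  63  63  63  62  62  50  39  37]
 [ 27  51  62  62  62  64  64  63  63  62  62  61  39  38]
 [ 27  49  62  62  64  62  64  64  63  64  62  62  37  23]
 [ 45  49  64  63 304  64  65  64  63  62  64  61  36  24]
 [ 46  23  62  62  65  64  64  64  62  63  63  63  23  23]
 [ 46  22  62  64  64  63  64  64  64  63  63  63  24  23]
 [ 48  46  62  64  64  63  63  64  64  63  62  60  22  55]
 [ 47  47  23  62  62  
[... 410 characters left out ...]
 ]
0.066 143 [0.3966 0.066  0.0167] [0.4177 0.0716 0.0482] [0.4109 0.0685 0.0454]
0.072 48 [0.3972 0.0721 0.0162] [0.4154 0.0774 0.0483] [0.4078 0.0742 0.0458]
0.078 44 [0.4043 0.0785 0.0417] [0.4109 0.0839 0.0479] [0.4088 0.0807 0.0464]
0.084 38 [0.4043 0.0849 0.0418] [0.4118 0.0893 0.0475] [0.409 0.087 0.046]
0.09 43 [0.4055 0.0901 0.0419] [0.4117 0.0956 0.048 ] [0.4097 0.0932 0.0458]
0.096 45 [0.4061 0.0964 0.0416] [0.4124 0.1019 0.049 ] [0.4104 0.0986 0.0464]
0.102 43 [0.4065 0.1025 0.0374] [0.4132 0.108  0.0475] [0.4109 0.1049 0.0439]
0.108 54 [0.4072 0.108  0.0302] [0.4135 0.114  0.0431] [0.4117 0.1109 0.0384]
0.114 6 [0.4102 0.114  0.0293] [0.4133 0.1149 0.0361] [0.4127 0.1145 0.0331]
```

Run:
```python
from h import *
for f in('scene0','side0','wrist0','w1'):
    P,ok=cloud(f);m=ok&(P[...,0]>.45)&(P[...,0]<.64)&(P[...,1]>.10)&(P[...,1]<.29)&(P[...,2]>.065)&(P[...,2]<.2)
    q=P[m];print(f,len(q))
    for h in np.arange(.065,.2,.015):
        t=q[(q[:,2]>=h)&(q[:,2]<h+.015)]
        if len(t)>2:print(h.round(3),len(t),np.percentile(t,3,0)[:2].round(3),np.percentile(t,97,0)[:2].round(3))
P,ok=cloud('wrist0')
m=ok&(P[...,0]>.34)&(P[...,0]<.48)&(P[...,1]>.115)&(P[...,1]<.27)&(P[...,2]>.027)&(P[...,2]<.04)
t=P[m];print(cv2.minAreaRect((t[:,:2]*1000).astype(np.float32)));c=t[:,:2].mean(0);w,v=np.linalg.eigh(np.cov(t[:,:2].T));print(c,v[:,1],t.min(0),t.max(0))
for y in np.arange(.12,.21,.01):
    k=t[(t[:,1]>=y)&(t[:,1]<y+.01)];print(y.round(2),k[:,0].min().round(4),k[:,0].max().round(4)) if len(k) else 0
```

```text
scene0 191
0.065 42 [0.557 0.192] [0.572 0.207]
0.08 35 [0.558 0.193] [0.569 0.205]
0.095 29 [0.558 0.191] [0.57  0.202]
0.11 31 [0.558 0.189] [0.569 0.202]
0.125 33 [0.558 0.186] [0.568 0.197]
0.14 21 [0.56  0.185] [0.568 0.195]
side0 122
0.065 24 [0.559 0.19 ] [0.571 0.208]
0.08 22 [0.558 0.191] [0.57  0.205]
0.095 18 [0.56  0.188] [0.572 0.199]
0.11 24 [0.56  0.186] [0.572 0.201]
0.125 21 [0.561 0.185] [0.574 0.198]
0.14 13 [0.561 0.181] [0.57  0.195]
wrist0 4
0.065 4 [0.561 0.193] [0.563 0.193]
w1 0
((414.6067810058594, 161.25682067871094), (93.08426666259766, 21.752222061157227), 86.7604751586914)
[0.41604693 0.17834882] [0.08522347 0.99636186] [0.4038254  0.11500014 0.02700051] [0.42773821 0.20724275 0.03481925]
0.12 0.4104 0.4112
0.15 0.4038 0.4239
0.16 0.4038 0.4249
0.17 0.4046 0.4254
0.18 0.4054 0.426
0.19 0.4062 0.4265
0.2 0.4061 0.4277
```

The standing screwdriver at (0.565, 0.193) should clear the body by about 18 mm. The puller's grip was cut off at the image top. From the claw end, I put its centre at about (0.4166, 0.1955) with yaw −94°. I'll go above it and re-measure.

```bash
python3 -m inch '[[[0.2,-0.2,-0.7],0],[[0.8,-0.7,-1.3],0],[[1.5,-1.2,-1.4],0.07],[[2.2,-1.8,-1.4],0.075],[[2.9,-2.4,-1.4],0.075],[[3.5,-2.9,-1.4],0.075],[[3.9,-3.25,-1.4],0.075],[[3.9,-3.25,-1.4],0.075],[[3.9,-3.25,-1.4],0.075]]'
python3 - <<'E'
from h import *
snap('wrist','w2');P,ok=cloud('w2')
m=ok&(P[...,0]>.34)&(P[...,0]<.48)&(P[...,1]>.03)&(P[...,1]<.27)&(P[...,2]>.012)&(P[...,2]<.06)
t=P[m]
for y in np.arange(.06,.26,.008):
    k=t[(t[:,1]>=y)&(t[:,1]<y+.008)]
    if len(k):
        e=k[k[:,2]>k[:,2].max()-.006];print(y.round(3),len(k),e[:,0].min().round(4),e[:,0].max().round(4),(e[:,0].min()/2+e[:,0].max()/2).round(4),k[:,2].max().round(3))
print(t.min(0),t.max(0))
E
```

```text
time: 1.6
tcp_pos: [0.4187, 0.1955, 0.2064]
eef_rot: [2.3, 2.137, 0.004]
force: [0.1, -0.1, 0.3]
gripper_width: 1.0
0.06 2 0.4153 0.4153 0.4153 0.025
0.068 37 0.3965 0.4154 0.4059 0.029
0.076 18 0.4043 0.4096 0.4069 0.048
0.084 29 0.4048 0.4102 0.4075 0.049
0.092 28 0.4054 0.4109 0.4081 0.048
0.1 37 0.4059 0.4115 0.4087 0.048
0.108 45 0.4065 0.4118 0.4092 0.043
0.116 45 0.407 0.4123 0.4097 0.034
0.124 34 0.4075 0.4132 0.4104 0.023
0.132 29 0.4081 0.4139 0.411 0.021
0.14 50 0.4039 0.4196 0.4118 0.026
0.148 62 0.4037 0.4227 0.4132 0.031
0.156 101 0.4026 0.4232 0.4129 0.032
0.164 104 0.4031 0.4236 0.4134 0.032
0.172 107 0.4039 0.4243 0.4141 0.033
0.18 112 0.4045 0.4248 0.4147 0.032
0.188 115 0.4052 0.4254 0.4153 0.032
0.196 120 0.4059 0.4259 0.4159 0.032
0.204 114 0.4066 0.4263 0.4165 0.033
0.212 124 0.4059 0.427 0.4165 0.032
0.22 120 0.4066 0.4276 0.4171 0.032
0.228 120 0.4074 0.4282 0.4178 0.032
0.236 125 0.4083 0.4283 0.4183 0.032
0.244 72 0.4098 0.4252 0.4175 0.028
[0.39636459 0.06733001 0.01212408] [0.42874236 0.24932609 0.0490646 ]
```

View pics/w2.png

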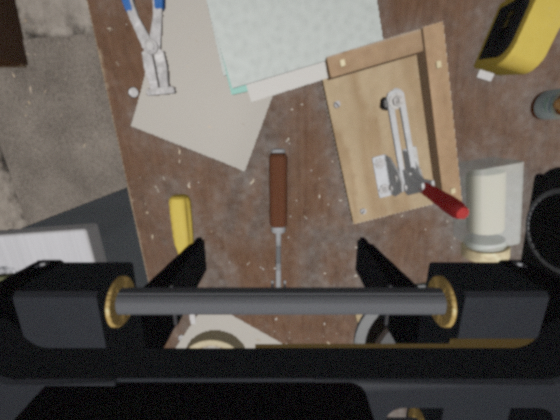

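The puller lies at px (278,190), with its ferrule at 230, and the space around it is clear. I'll descend.

```bash
python3 -m inch '[[[0.08,-0.05,0.8],0],[[0.08,-0.05,1.7],0],[[0.08,-0.05,2.6],0],[[0.08,-0.05,3.2],0],[[0.08,-0.05,3.5],0],[[0.08,-0.05,3.6],0],[[0.08,-0.05,3.6],0],[[0.08,-0.05,3.6],0]]'
python3 - <<'E'
from h import *
s=state();print(s['tcp_pos'],s['force'],R.from_rotvec(s['eef_rot']).as_matrix().round(4))
E
```

```text
time: 2.45
tcp_pos: [0.4169, 0.1991, 0.026]
eef_rot: [2.303, 2.135, 0.003]
force: [0.7, -0.2, 0.3]
gripper_width: 0.997
[0.41686935 0.19913468 0.02598988] [ 0.71490009 -0.18085881  0.26484124] [[ 7.590e-02  9.971e-01  2.200e-03]
 [ 9.971e-01 -7.590e-02  7.000e-04]
 [ 9.000e-04  2.100e-03 -1.000e+00]]
```

```bash
python3 -m inch '[[[0.02,-0.01,0.2],0],[[0.02,-0.01,0.36],0],[[0.02,-0.01,0.41],0],[[0.02,-0.01,0.41],0]]' && python3 -m inch '[[[0,0,0],0],[[0,0,0],0],[[0,0,0],0],[[0,0,0],0],[[0,0,0],0],[[0,0,0],0],[[0,0,0],0],[[0,0,0],0],[[0,0,0],0],[[0,0,0],0]]' 5 60; python3 -c "
from h import *
s=state();print(s['tcp_pos'],s['force'],s['gripper_width']*95.1)"
```

```text
time: 2.85
tcp_pos: [0.4142, 0.2, 0.0034]
eef_rot: [-2.303, -2.136, 0.002]
force: [0.2, -0.2, -0.5]
gripper_width: 1.002
time: 3.85
tcp_pos: [0.4149, 0.2002, 0.0042]
eef_rot: [2.303, 2.137, 0.0]
force: [0.6, 0.6, 0.9]
gripper_width: 0.228
[0.41494588 0.20019582 0.00417485] [0.58392677 0.55636716 0.91400481] 21.705852704954996
```

Run:
```python
from h import *
snap('wrist','w3');P,ok=cloud('w3')
s=state();M=R.from_rotvec(s['eef_rot']).as_matrix()
T=(P-np.array([.4149,.2002,.0045]))@M
m=ok&(abs(T[...,1])<.02)&(P[...,2]>.022)&(P[...,2]<.045)
t=T[m]
for x in np.arange(-.02,.07,.006):
    k=t[(t[:,0]>=x)&(t[:,0]<x+.006)]
    if len(k)>3:print(x.round(3),len(k),k[:,1].min().round(4),k[:,1].max().round(4),np.mean([k[:,1].min(),k[:,1].max()]).round(4),np.median(k[:,2]).round(4))
print(t[:,0].max())
```

```text
-0.014 13 -0.0112 0.01 -0.0006 -0.0222
-0.008 358 -0.0115 0.0103 -0.0006 -0.0257
-0.002 436 -0.0115 0.0103 -0.0006 -0.0258
0.004 450 -0.0115 0.0103 -0.0006 -0.0258
0.01 998 -0.0199 0.0192 -0.0003 -0.0264
0.016 416 -0.0112 0.0102 -0.0005 -0.0257
0.022 427 -0.0117 0.0101 -0.0008 -0.0256
0.028 446 -0.0116 0.0099 -0.0009 -0.0257
0.034 469 -0.0115 0.0103 -0.0006 -0.0256
0.04 467 -0.011 0.0098 -0.0006 -0.0237
0.046 115 -0.0072 0.0055 -0.0008 -0.0189
0.1332206066431135
```

```bash
python3 -m inch '[[[0,0,-0.4],0],[[0,0,-1.0],0],[[-0.2,0.2,-1.7],-0.1],[[-0.5,0.5,-2.11],-0.23],[[-0.8,0.8,-2.11],-0.36],[[-1.1,1.1,-2.11],-0.5],[[-1.4,1.4,-2.11],-0.64],[[-1.6,1.6,-2.11],-0.78],[[-1.6,1.6,-2.11],-0.925],[[-1.6,1.6,-2.11],-0.925]]'
python3 - <<'E'
from h import *
s=state();print(s['tcp_pos'],s['force'],R.from_rotvec(s['eef_rot']).as_matrix().round(3),s['qpos'])
E
```

```text
time: 4.9
tcp_pos: [0.4885, 0.114, 0.1091]
eef_rot: [-1.109, -2.938, 0.001]
force: [0.7, -0.2, -1.9]
gripper_width: 0.228
[0.48845149 0.11399217 0.109134  ] [ 0.74323158 -0.15726733 -1.85191959] [[-0.75   0.661 -0.001]
 [ 0.661  0.75  -0.   ]
 [ 0.001 -0.001 -1.   ]] [ 1.22154820e-01 -1.16138973e-01  2.07501753e+00  8.98825273e-05
  1.18387068e+00 -7.26695038e-01]
```

```bash
python3 -m inch '[[[-0.25,-0.06,0],0],[[-0.52,-0.11,0.2],0],[[-0.52,-0.11,0.6],0],[[-0.52,-0.11,0.9],0],[[-0.52,-0.11,0.98],0],[[-0.52,-0.11,0.98],0]]'
python3 - <<'E'
from h import *
s=state();print(s['tcp_pos'],s['force'])
a=snap('scene','s4')[0];b=snap('side','d4')[0]
out=[]
for f,im in(('s4',a),('d4',b)):
    u,v=proj(f,[.592,.016,.06]).astype(int);x0,y0=u-25,v-32;print(f,x0,y0)
    out.append(cv2.resize(im[y0:y0+60,x0:x0+40],None,fx=10,fy=10,interpolation=cv2.INTER_CUBIC))
cv2.imwrite('pics/sd4.png',np.hstack(out))
E
```

```text
time: 5.5
tcp_pos: [0.5037, 0.0929, 0.0593]
eef_rot: [-1.108, -2.937, 0.002]
force: [0.0, -0.8, -1.0]
gripper_width: 0.231
[0.50368398 0.09292206 0.05927062] [ 0.04779994 -0.78042669 -0.96300249]
s4 269 158
d4 286 171
```

View pics/sd4.png

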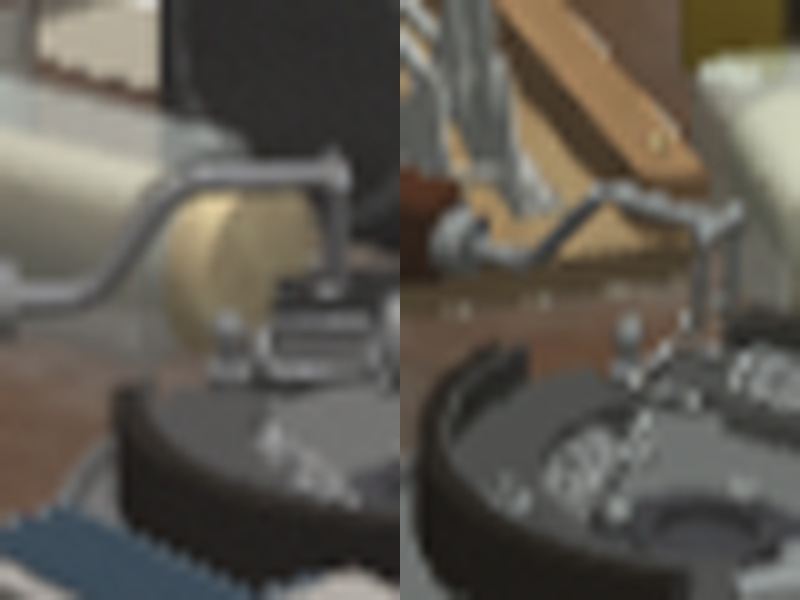

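Left (scene): post head at crop (228,322), claw tips at (333,292). Right (side): post head at (628,325), prongs at (698,335) and (733,335). I'll compare these with the predicted projections.

Run:
```python
from h import *
px=np.array([-.75,.661]);py=np.array([.661,.75])
T=np.array([.4887,.1144])-.026*px-.0055*py; tz=.061
def pt(a,b,z):return [*(T+a*px+b*py),z]
L=.125
pts={'head':[.5857,.0228,.063],'prA':pt(-L-.003,.0085,tz+.0155-.004),'prB':pt(-L-.003,-.0085,tz+.0155-.004),
'topA':pt(-L-.003,.0085,tz+.0155+.023),'topB':pt(-L-.003,-.0085,tz+.0155+.023)}
for f,o,k in(('s4',(269,158),0),('d4',(286,171),400)):
    for n,q in pts.items():print(f,n,((proj(f,q)-o)*10+[k,0]).round())
print(T)
```

```text
s4 head [216. 311.]
s4 prA [298. 258.]
s4 prB [307. 285.]
s4 topA [298. 152.]
s4 topB [307. 177.]
d4 head [624. 307.]
d4 prA [705. 286.]
d4 prB [672. 309.]
d4 topA [710. 195.]
d4 topB [676. 217.]
[0.5045645 0.093089 ]
```

Relative to the post, both views put the claw about 5 mm farther out than I assumed. That fits the grip having a 6 mm end cap, so L is about 130 mm. I'll back off 5 mm and measure the claw's lateral position against the post from the depth clouds.

```bash
python3 -m inch '[[[0.1,0,0],0],[[0.1,0,0],0],[[0.1,0,0],0]]'
python3 - <<'E'
from h import *
px=np.array([-.75,.661]);py=np.array([.661,.75]);H=np.array([.5857,.0228])
for n in('scene','side'):
  acc={'claw':[],'head':[]}
  for i in range(4):
    snap(n,'t');P,ok=cloud('t')
    D=P[...,:2]-H;a=D@px;b=D@py;z=P[...,2]
    near=ok&(abs(a)<.04)&(abs(b)<.03)
    m=near&(z>.076)&(z<.094)&(a<-.004);acc['claw'].append(np.c_[a[m],b[m],z[m]])
    m=near&(z>.0575)&(z<.069)&(abs(a)<.0075)&(abs(b)<.01);acc['head'].append(np.c_[a[m],b[m],z[m]])
  for k,v in acc.items():
    v=np.vstack(v);print(n,k,len(v)/4,'mean',v.mean(0).round(4),'min',np.percentile(v,3,0).round(4),'max',np.percentile(v,97,0).round(4))
  c=np.vstack(acc['claw']);print(np.histogram(c[:,1],np.arange(-.02,.021,.0025))[0])
E
```

```text
time: 5.9
tcp_pos: [0.501, 0.0967, 0.0613]
eef_rot: [1.107, 2.939, 0.001]
force: [0.1, 0.7, -1.9]
gripper_width: 0.226
scene claw 13.25 mean [-0.0232 -0.0045  0.0845] min [-0.0237 -0.0144  0.0764] max [-0.0226  0.0075  0.0919]
scene head 9.75 mean [-0.0017 -0.0049  0.0605] min [-0.0056 -0.0084  0.0576] max [ 0.0018 -0.0002  0.0626]
[ 0  1 14 12  1  0  0  1  2 11  9  2  0  0  0  0]
side claw 14.5 mean [-0.0234 -0.0015  0.0858] min [-0.0259 -0.0139  0.0765] max [-0.0211  0.0087  0.0933]
side head 4.5 mean [-0.003  -0.0035  0.0596] min [-0.0067 -0.0098  0.058 ] max [0.0011 0.0006 0.0613]
[ 0  0 10 10  4  0  0  1  1 10 12 10  0  0  0  0]
```

Both clouds agree: the claw is within about 1 mm laterally of where it should be, and the seat is about 9.5 mm behind the cross wire. I'll descend into the loop.

```bash
python3 -m inch '[[[0,0,0.15],0],[[0,0,0.3],0],[[0,0,0.36],0],[[0,0,0.42],0],[[0,0,0.46],0],[[0,0,0.46],0],[[0,0,0.46],0]]'
python3 - <<'E'
from h import *
print(state()['force']);a=[];
for i in range(4):snap('scene','s5');s=state();a.append(np.r_[s['tcp_pos'],s['force']])
print(np.mean(a,0).round(4))
px=np.array([-.75,.661]);py=np.array([.661,.75]);H=np.array([.5857,.0228])
b=snap('side','d5')[0];out=[]
for f in('s5','d5'):
    im=cv2.imread(f'pics/{f}.png');u,v=proj(f,[.592,.016,.06]).astype(int);x0,y0=u-25,v-25;print(x0,y0)
    out.append(cv2.resize(im[y0:y0+45,x0:x0+40],None,fx=10,fy=10,interpolation=cv2.INTER_CUBIC))
cv2.imwrite('pics/sd5.png',np.hstack(out))
E
```

```text
time: 7.0
tcp_pos: [0.501, 0.0964, 0.0378]
eef_rot: [1.108, 2.94, 0.0]
force: [-0.6, -0.6, -1.5]
gripper_width: 0.223
[-0.63761815 -0.58747974 -1.47028522]
[ 0.501   0.0965  0.0379  0.1044 -0.1022 -1.0387]
269 165
286 178
```

View pics/sd5.png

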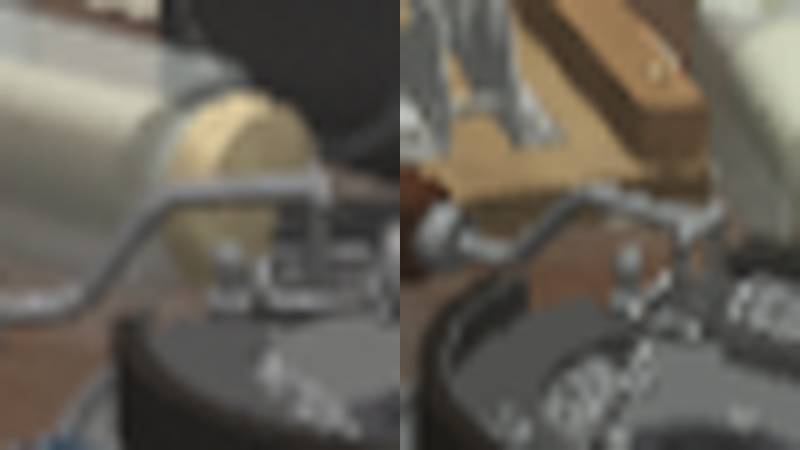

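The claw hangs inside the loop in both views (scene (315,250), side (690,260)) with no contact force. I'll pull back in steps and watch the force.

```bash
cat > f.py <<'E'
from h import *
import sys
a=[]
for i in range(int(sys.argv[1]) if len(sys.argv)>1 else 3):
    capture('side');s=state();a.append(np.r_[s['tcp_pos'],s['force']])
a=np.mean(a,0);print('tcp',a[:3].round(4),'f',a[3:].round(2),'pull',(a[3]*.75-a[4]*.661).round(2),'lat',(-a[3]*.661-a[4]*.75).round(2))
E
python3 -m inch '[[[0.06,0,0],0],[[0.12,0,0],0],[[0.15,0,0],0],[[0.17,0,0],0],[[0.17,0,0],0]]'; python3 f.py; python3 -m inch '[[[0.02,0,0],0],[[0.04,0,0],0],[[0.06,0,0],0],[[0.06,0,0],0]]'; python3 f.py
```

```text
time: 7.75
tcp_pos: [0.4943, 0.1022, 0.0376]
eef_rot: [-1.108, -2.94, 0.0]
force: [0.1, -0.6, -1.6]
gripper_width: 0.23
tcp [0.4944 0.1021 0.0377] f [-0.03  0.11 -0.64] pull -0.09 lat -0.06
time: 8.3
tcp_pos: [0.4925, 0.1039, 0.0379]
eef_rot: [1.107, 2.939, 0.0]
force: [1.4, 0.6, -0.9]
gripper_width: 0.227
tcp [0.4925 0.1039 0.0378] f [ 1.96 -1.23 -1.23] pull 2.28 lat -0.38
```

Contact at 2.3 N. Now lift over the head.

```bash
python3 -m inch '[[[0.02,0,0],0],[[0.02,0,-0.06],0],[[0.02,0,-0.12],0],[[0.02,0,-0.18],0],[[0.02,0,-0.24],0],[[0.02,0,-0.3],0],[[0.02,0,-0.3],0]]'; python3 f.py; python3 -m inch '[[[0.03,0,0],0],[[0.06,0,0],0],[[0.08,0,0],0],[[0.08,0,0],0]]'; python3 f.py
```

```text
time: 9.15
tcp_pos: [0.4919, 0.1046, 0.0533]
eef_rot: [1.107, 2.939, 0.001]
force: [3.2, -2.0, -2.5]
gripper_width: 0.23
tcp [0.4916 0.1046 0.0528] f [ 3.3  -2.74 -2.08] pull 4.29 lat -0.13
time: 9.7
tcp_pos: [0.4891, 0.1068, 0.0528]
eef_rot: [1.107, 2.938, -0.001]
force: [5.8, -4.9, -3.5]
gripper_width: 0.231
tcp [0.4892 0.1068 0.0528] f [ 5.55 -5.21 -3.22] pull 7.6 lat 0.24
```

```bash
python3 -m inch '[[[0.03,0,0],0],[[0.06,0,0],0],[[0.09,0,0],0],[[0.11,0,0],0],[[0.11,0,0],0]]'; python3 f.py;  python3 -m inch '[[[0.02,0,0],0],[[0.04,0,0],0],[[0.05,0,0],0],[[0.05,0,0],0]]'; python3 f.py
```

```text
time: 10.35
tcp_pos: [0.4862, 0.1098, 0.0533]
eef_rot: [1.105, 2.935, -0.001]
force: [9.2, -7.8, -3.7]
gripper_width: 0.229
tcp [0.4863 0.1097 0.0533] f [ 9.09 -7.81 -3.49] pull 11.98 lat -0.15
time: 10.9
tcp_pos: [0.485, 0.1111, 0.0535]
eef_rot: [1.105, 2.934, -0.001]
force: [10.4, -8.4, -4.2]
gripper_width: 0.23
tcp [0.485  0.111  0.0535] f [10.28 -9.12 -3.97] pull 13.74 lat 0.05
```

```bash
python3 -m inch '[[[0.02,0,0],0],[[0.04,0,0],0],[[0.06,0,0],0],[[0.06,0,0],0]]'; python3 f.py;  python3 -m inch '[[[0.02,0,0],0],[[0.03,0,0],0],[[0.03,0,0],0]]'; python3 f.py
python3 - <<'E'
from h import *
px=np.array([-.75,.661]);py=np.array([.661,.75]);H=np.array([.5857,.0228])
snap('scene','s6');snap('side','d6');out=[]
for f in('s6','d6'):
    im=cv2.imread(f'pics/{f}.png');u,v=proj(f,[.585,.025,.06]).astype(int);x0,y0=u-25,v-30;print(x0,y0)
    out.append(cv2.resize(im[y0:y0+45,x0:x0+40],None,fx=10,fy=10,interpolation=cv2.INTER_CUBIC))
    P,ok=cloud(f);D=P[...,:2]-H;a=D@px;b=D@py;z=P[...,2]
    near=ok&(abs(a)<.04)&(abs(b)<.03)
    m=near&(z>.074)&(z<.086);v=np.c_[a[m],b[m],z[m]];print(f,v[np.argsort(v[:,1])].round(4)[::2])
cv2.imwrite('pics/sd6.png',np.hstack(out))
E
```

```text
time: 11.45
tcp_pos: [0.4833, 0.1127, 0.0537]
eef_rot: [1.104, 2.932, -0.001]
force: [11.9, -11.0, -5.2]
gripper_width: 0.228
tcp [0.4834 0.1127 0.0538] f [ 12.27 -11.02  -4.95] pull 16.48 lat 0.15
time: 11.9
tcp_pos: [0.4826, 0.1135, 0.0539]
eef_rot: [1.104, 2.931, -0.001]
force: [12.9, -11.9, -4.4]
gripper_width: 0.229
tcp [0.4826 0.1134 0.0539] f [ 13.37 -11.4   -4.64] pull 17.56 lat -0.29
264 160
s6 [[ 0.0024 -0.0123  0.0786]
 [ 0.0023 -0.0111  0.0806]
 [-0.     -0.0108  0.0753]
 [-0.0337 -0.0062  0.0744]
 [-0.0313 -0.0062  0.0745]
 [-0.0316 -0.004   0.0761]
 [-0.0272 -0.0008  0.0751]
 [ 0.0032  0.004   0.0797]
 [ 0.0029  0.0076  0.0758]]
282 172
d6 [[ 0.0001 -0.0129  0.0793]
 [ 0.0009 -0.0119  0.0846]
 [-0.0278 -0.002   0.0743]
 [ 0.      0.0023  0.0762]
 [-0.0011  0.0051  0.0815]
 [-0.0001  0.0065  0.0836]
 [ 0.0009  0.0088  0.0764]]
```

View pics/sd6.png

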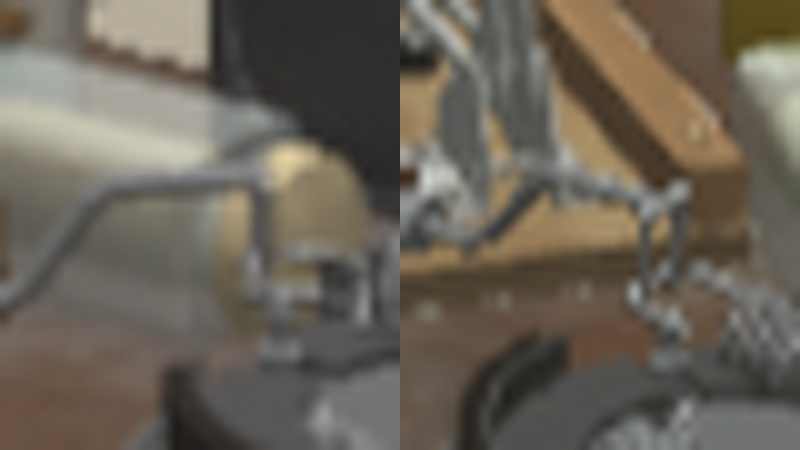

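The hook is now over the head: in both views the claw is past the post, with the seat about +7 mm. The force of about 18 N agrees. I'll add 1.5 mm, then lower.

```bash
python3 -m inch '[[[0.02,0,0],0],[[0.035,0,0],0],[[0.035,0,0],0],[[0.035,0,0],0]]'; python3 f.py;  python3 -m inch '[[[0,0,0.04],0],[[0,0,0.08],0],[[0,0,0.12],0],[[0,0,0.12],0]]'; python3 f.py
```

```text
time: 12.55
tcp_pos: [0.4817, 0.1144, 0.0541]
eef_rot: [1.103, 2.93, -0.001]
force: [14.5, -11.8, -5.7]
gripper_width: 0.228
tcp [0.4817 0.1144 0.0541] f [ 14.6  -12.48  -4.98] pull 19.2 lat -0.29
time: 13.1
tcp_pos: [0.4818, 0.1145, 0.0481]
eef_rot: [1.103, 2.93, -0.001]
force: [14.3, -11.6, -4.2]
gripper_width: 0.229
tcp [0.4819 0.1145 0.0483] f [ 13.57 -12.08  -3.13] pull 18.16 lat 0.09
```

```bash
python3 -m inch '[[[0,0,0.04],0],[[0,0,0.08],0],[[0,0,0.08],0]]'; python3 f.py;  python3 -m inch '[[[0,0,0.04],0],[[0,0,0.08],0],[[0,0,0.1],0],[[0,0,0.1],0]]'; python3 f.py
python3 - <<'E'
from h import *
snap('side','d7');snap('scene','s7');out=[]
for f in('s7','d7'):
    im=cv2.imread(f'pics/{f}.png');u,v=proj(f,[.585,.025,.06]).astype(int);x0,y0=u-20,v-25
    out.append(cv2.resize(im[y0:y0+40,x0:x0+40],None,fx=10,fy=10,interpolation=cv2.INTER_CUBIC))
cv2.imwrite('pics/sd7.png',np.hstack(out))
E
```

```text
time: 13.55
tcp_pos: [0.482, 0.1146, 0.0443]
eef_rot: [1.103, 2.93, -0.001]
force: [13.3, -12.1, -3.1]
gripper_width: 0.228
tcp [0.4821 0.1146 0.0445] f [ 13.42 -11.88  -2.87] pull 17.92 lat 0.03
time: 14.1
tcp_pos: [0.4823, 0.1146, 0.0397]
eef_rot: [1.103, 2.929, -0.0]
force: [12.9, -11.7, -1.7]
gripper_width: 0.227
tcp [0.4824 0.1146 0.0398] f [ 12.27 -11.57  -2.26] pull 16.86 lat 0.57
```

View pics/sd7.png

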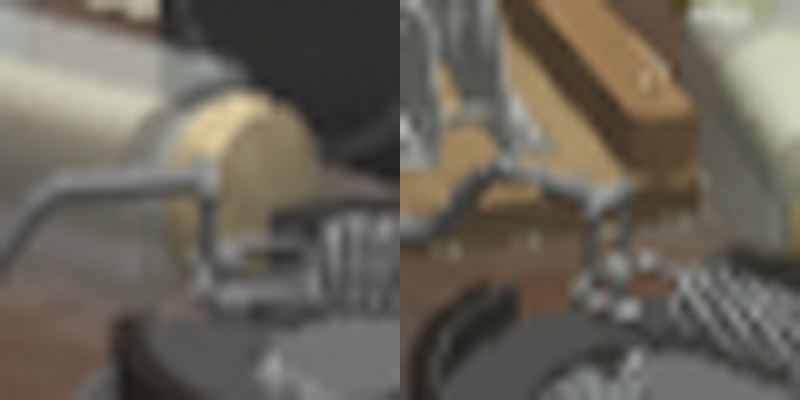

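The loop surrounds the post, with the head visible through it at side-crop (625,262). I'll go slightly lower, then ease towards the neck.

```bash
python3 -m inch '[[[0,0,0.02],0],[[0,0,0.03],0],[[0,0,0.03],0]]'; python3 f.py;  python3 -m inch '[[[-0.02,0,0],0],[[-0.04,0,0],0],[[-0.06,0,0],0],[[-0.06,0,0],0]]'; python3 f.py;  python3 -m inch '[[[-0.02,0,0],0],[[-0.04,0,0],0],[[-0.06,0,0],0],[[-0.06,0,0],0]]'; python3 f.py
```

```text
time: 14.65
tcp_pos: [0.4825, 0.1146, 0.0384]
eef_rot: [1.103, 2.929, 0.0]
force: [13.4, -11.3, -1.3]
gripper_width: 0.232
tcp [0.4825 0.1147 0.0384] f [ 12.67 -11.64  -1.78] pull 17.19 lat 0.35
time: 15.2
tcp_pos: [0.4841, 0.113, 0.0381]
eef_rot: [1.104, 2.931, 0.0]
force: [10.6, -10.1, -1.1]
gripper_width: 0.221
tcp [0.484  0.113  0.0381] f [ 11.01 -10.12  -1.21] pull 14.95 lat 0.31
time: 15.75
tcp_pos: [0.485, 0.112, 0.0378]
eef_rot: [1.105, 2.934, 0.001]
force: [6.3, -6.5, 0.4]
gripper_width: 0.228
tcp [0.485  0.112  0.0378] f [ 6.42 -5.65  0.66] pull 8.55 lat -0.01
```

```bash
python3 -m inch '[[[-0.02,0,-0.01],0],[[-0.04,0,-0.01],0],[[-0.05,0,-0.01],0],[[-0.05,0,-0.01],0]]'; python3 f.py;  python3 -m inch '[[[-0.02,0,0],0],[[-0.04,0,0],0],[[-0.06,0,0],0],[[-0.06,0,0],0]]'; python3 f.py
```

```text
time: 16.3
tcp_pos: [0.4847, 0.1111, 0.0371]
eef_rot: [1.107, 2.939, 0.001]
force: [4.5, -3.0, 0.6]
gripper_width: 0.228
tcp [0.4846 0.1111 0.037 ] f [ 4.4  -2.4   0.94] pull 4.88 lat -1.11
time: 16.85
tcp_pos: [0.4849, 0.1093, 0.0357]
eef_rot: [-1.107, -2.936, 0.001]
force: [-0.5, 0.5, -1.2]
gripper_width: 0.228
tcp [0.4852 0.1092 0.0358] f [-0.19  0.58 -0.58] pull -0.52 lat -0.31
```

The force has gone to zero, so the post now carries the spring. I'll slide the claw off towards the coils and raise it.

```bash
python3 -m inch '[[[-0.04,0,0],0],[[-0.08,0,0],0],[[-0.1,0,0],0],[[-0.1,0,0],0]]'; python3 f.py 2;  python3 -m inch '[[[-0.03,0,0],0],[[-0.06,0,0],0],[[-0.06,0,0],0]]'; python3 f.py 2; python3 -c "
from h import *
snap('scene','s8');snap('side','d8');out=[]
for f in('s8','d8'):
    im=cv2.imread(f'pics/{f}.png');u,v=proj(f,[.585,.025,.06]).astype(int);x0,y0=u-20,v-25
    out.append(cv2.resize(im[y0:y0+40,x0:x0+40],None,fx=10,fy=10,interpolation=cv2.INTER_CUBIC))
cv2.imwrite('pics/sd8.png',np.hstack(out))"
```

```text
time: 17.4
tcp_pos: [0.4903, 0.1057, 0.0367]
eef_rot: [1.108, 2.94, 0.0]
force: [0.2, 0.5, -1.5]
gripper_width: 0.225
tcp [0.4901 0.1058 0.0367] f [-0.27  0.59 -0.95] pull -0.59 lat -0.26
time: 17.8
tcp_pos: [0.4925, 0.1037, 0.0367]
eef_rot: [1.108, 2.94, 0.0]
force: [-0.1, -0.9, -0.8]
gripper_width: 0.224
tcp [0.4924 0.1038 0.0367] f [ 0.81  0.04 -0.95] pull 0.58 lat -0.57
```

View pics/sd8.png

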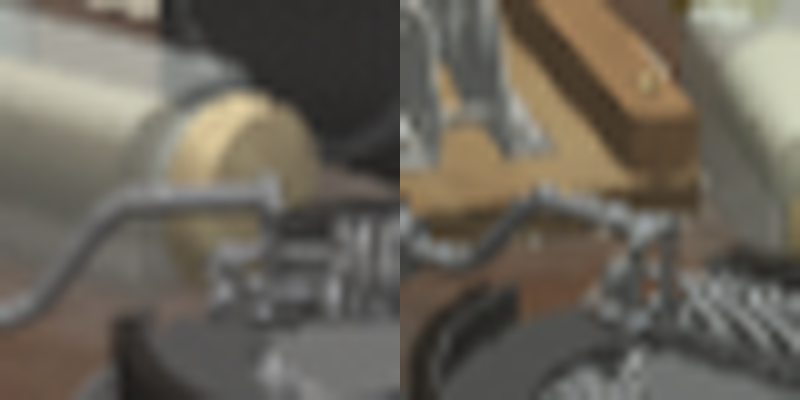

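Loop and post now hold together (head at scene crop (228,262)), and the claw sits about 9 mm behind the wire. Raise it.

```bash
python3 -m inch '[[[0,0,-0.04],0],[[0,0,-0.08],0],[[0,0,-0.12],0],[[0,0,-0.12],0]]'; python3 f.py 2;  python3 -m inch '[[[0,0,-0.1],0],[[0,0,-0.2],0],[[0,0,-0.35],0],[[0,0,-0.6],0],[[0,0,-1.0],0],[[0,0,-1.34],0],[[0,0,-1.34],0]]'; python3 f.py 2
```

```text
time: 18.4
tcp_pos: [0.4927, 0.1039, 0.0432]
eef_rot: [1.108, 2.939, 0.001]
force: [-0.2, 0.1, -2.0]
gripper_width: 0.231
tcp [0.4925 0.1039 0.0429] f [-0.02 -0.47 -1.57] pull 0.29 lat 0.37
time: 19.2
tcp_pos: [0.4948, 0.1041, 0.1136]
eef_rot: [1.106, 2.934, 0.005]
force: [0.4, -0.6, -1.3]
gripper_width: 0.23
tcp [0.4932 0.1039 0.1111] f [-0.32 -0.43 -0.79] pull 0.04 lat 0.54
```

```bash
python3 -m inch '[[[0.4,0.05,0],0.12],[[0.9,0.15,0],0.26],[[1.4,0.25,0],0.4],[[1.9,0.35,0],0.54],[[2.3,0.4,0],0.68],[[2.43,0.42,0],0.82],[[2.43,0.42,0],0.925],[[2.43,0.42,0.5],0.925],[[2.43,0.42,1.2],0.925],[[2.43,0.42,1.6],0.925]]';python3 -m inch '[[[0,0,0.2],0],[[0,0,0.35],0],[[0,0,0.43],0],[[0,0,0.43],0],[[0,0,0.43],0]]'; python3 f.py 2
```

```text
time: 20.3
tcp_pos: [0.4125, 0.199, 0.0262]
eef_rot: [-2.302, -2.135, 0.007]
force: [-0.9, -0.1, -1.6]
gripper_width: 0.228
time: 20.8
tcp_pos: [0.4157, 0.2001, 0.0091]
eef_rot: [2.303, 2.136, 0.002]
force: [-0.2, -0.5, -1.6]
gripper_width: 0.231
tcp [0.4158 0.2001 0.0092] f [ 0.15  0.06 -1.47] pull 0.08 lat -0.14
```

```bash
python3 -m inch '[[[0,0,0.04],0],[[0,0,0.07],0],[[0,0,0.08],0],[[0,0,0.08],0]]'; python3 f.py 2; python3 -m inch '[[[0,0,0],0],[[0,0,0],0],[[0,0,0],0],[[0,0,0],0],[[0,0,0],0],[[0,0,0],0],[[0,0,0],0],[[0,0,0],0]]' 70; python3 f.py 2;python3 -m inch '[[[0,0,-0.2],0],[[0,0,-0.6],0],[[0,0,-1.2],0],[[0,0,-2.0],0],[[0,0,-2.8],0],[[0,0,-2.8],0]]'
```

```text
time: 21.3
tcp_pos: [0.4149, 0.1998, 0.0042]
eef_rot: [-2.303, -2.137, 0.0]
force: [0.5, 0.8, -1.1]
gripper_width: 0.227
tcp [0.4149 0.1998 0.0042] f [-0.01  0.26 -0.89] pull -0.18 lat -0.18
time: 22.2
tcp_pos: [0.4149, 0.1998, 0.0042]
eef_rot: [-2.303, -2.137, 0.0]
force: [0.2, 0.5, -0.2]
gripper_width: 0.732
tcp [0.4149 0.1998 0.0042] f [ 0.27 -0.15 -0.53] pull 0.3 lat -0.06
time: 22.9
tcp_pos: [0.419, 0.2013, 0.1519]
eef_rot: [2.299, 2.133, 0.019]
force: [0.2, 0.4, 0.3]
gripper_width: 0.739
```

```bash
python3 -m inch '[[[-0.6,0.6,0],0],[[-1.2,1.2,0],0],[[-1.8,1.8,0],0],[[-2.4,2.4,0],0],[[-3.0,3.0,0],0],[[-3.5,3.4,0],0],[[-3.74,3.59,0.1],0],[[-3.74,3.59,0.1],0],[[-3.74,3.59,0.1],0]]'
python3 - <<'E'
from h import *
p,d,m=snap('wrist','w9')
u,v=proj('w9',[.5857,.0228,.06]).astype(int);print(u,v)
c=p[v-40:v+60,u-60:u+90];cv2.imwrite('pics/w9c.png',cv2.resize(c,None,fx=5,fy=5,interpolation=cv2.INTER_CUBIC))
P,ok=cloud('w9');m=ok&(P[...,0]>.37)&(P[...,0]<.46)&(P[...,1]>.03)&(P[...,1]<.27)&(P[...,2]>.012)
print(P[m].min(0),P[m].max(0))
E
```

```text
time: 23.8
tcp_pos: [0.5788, 0.0007, 0.1383]
eef_rot: [-2.302, -2.135, 0.002]
force: [-0.1, 0.6, -0.2]
gripper_width: 0.738
287 193
[0.39399649 0.04493357 0.0120081 ] [0.44522853 0.19754371 0.04886403]
```

View pics/w9c.png

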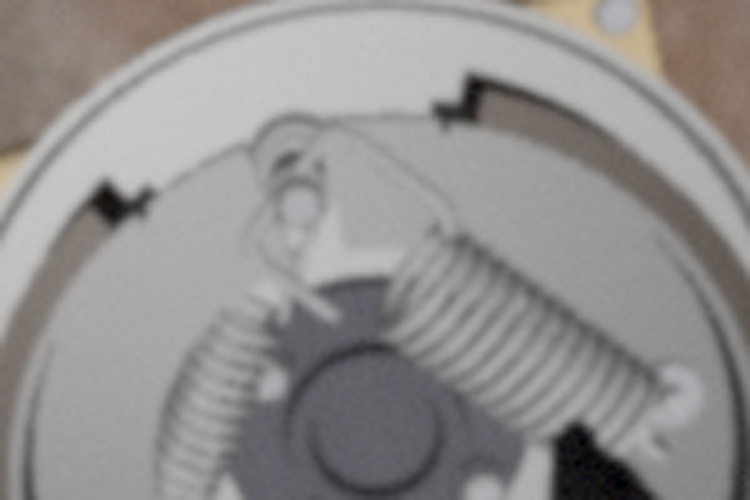

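The hook's cross wire runs from crop (325,125) to (250,240) on the far side of the head at (297,205), with the coils stretched. A quick numeric check, then I hand in.

Run:
```python
from h import *
z=np.load('w9.npz');V=z['V'];K=z['K'];C=-V[:3,:3].T@V[:3,3]
def hit(cu,cv,h):
    r=V[:3,:3].T@np.linalg.inv(K)@[cu/5+227,cv/5+153,1];return (C+r*(h-C[2])/r[2])[:2]
h=hit(297,205,.063);px=np.array([-.75,.661]);py=np.array([.661,.75])
for q in((325,125),(250,240)):
    d=hit(*q,.054)-h;print('a',(d@px).round(4),'b',(d@py).round(4))
d=(cloud('w9')[0])
P0,o0=cloud('scene0');snap('scene','s9');P,ok=cloud('s9');a=cv2.imread('pics/scene0.png');b=cv2.imread('pics/s9.png')
print('diff right of brake',np.abs(a[220:280,370:450].astype(int)-b[220:280,370:450]).mean(),'square jar',np.abs(a[165:195,255:300].astype(int)-b[165:195,255:300]).mean())
m=ok&(P[...,0]>.38)&(P[...,0]<.45)&(P[...,1]>.14)&(P[...,1]<.26)&(P[...,2]>.012);print('grip z max',P[m].max(0),P[m].min(0))
finish_job()
```

```text
a 0.0035 b 0.0129
a 0.0015 b -0.0117
diff right of brake 0.6320138888888889 square jar 2.2303703703703706
grip z max [0.42479208 0.24406799 0.03072656] [0.39979245 0.14012071 0.01213644]
the job is handed in; nothing more can be done
```

The return spring is fitted on the post, the puller is back on the open bench, and the job was handed in at about 24 s. `finish_job` gives no verdict, so the checks below are my own.

**What I did:** I gripped the puller and lowered its claw into the hook's loop. I lifted the hook over the post's head at about 19 to 20 N and lowered it past the head. I then eased it back until the post carried the load, slid the claw off and laid the puller where I found it.

**Last checks:**
- **Hook:** the last wrist picture shows the cross wire on the far side of the post, under its head, with the coils stretched. It measured about 2.5 mm past the axis and within 1 mm sideways. That is near the 2 mm lower limit, and the camera calibration is only good to about 2 mm.
- **Puller:** it lies flat, with the top of the grip at 31 mm. Its claw is about 0.18 m from the post, well over the 80 mm needed.
- **Forces:** the pull read at the wrist peaked at about 19 N along the spring, about 20 N in all. No hard contact with the post or jars showed in the readings.
- **Bystanders:** comparing the first and last scene pictures showed the jar and spool area unchanged. The square jar's area differed slightly more, probably because the arm stood elsewhere. Nothing came near it.

**Not measured:** I had no direct reading of how hard the hook bears on the post, how high it sits in the neck, or the shoe's angle. I infer that they are good because the hook stayed put with the claw withdrawn.

My first estimate of the claw's reach was 5 mm short. The scene and side views showed this before I caught the hook, and I corrected it.

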